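# Unlock the lift caddy and hold its upper level up

### The job

Pull the lock pin out of the caddy's bracket against its snap detent and lay it in the bowl. Then swing the caddy's cam lever up to the point where the upper level is lifted highest, and hold it there with the gripper: the lever springs back when let go, so finish still holding it at the top. Keep what stands on the upper level standing, do not shove the bowl about, and leave the other things on the rack where they are.

Things in the scene. Friction and masses are not known exactly. Their poses are not given: they have to be found in the camera images.
- caddy: Steel two-level caddy, fixed, yaw within 0.3 rad. Origin on the rack under the lever's shaft; x to the levels (front wall x 75 mm, posts at y +-105, 177 high, x 72 and 258), y along the shaft, z up. In front of them stands the bracket: two cheeks 108 mm high, x -74 to 16 mm, outer faces y -24 and +30, the lever between; beside it, y 44 to 79 mm, the cam, its tongue and a bearing, to 135 mm high.
- pin: Lock pin, level, through both cheeks above the lever, which it blocks. 12 mm steel shaft; black round knob at its -y end, 26 mm diameter, 22 mm long along the pin; 60 g. Origin: knob's centre; y axis runs to the tip, 103 mm away (parallel to the caddy's y when seated). A collar 36 to 39 mm from the origin rests on the near cheek, outside it.
- pin_mid (a point): Middle of the lock pin's length, on its axis, 46 mm from the knob's centre.
- pin_seat (a point): Fixed point of the caddy at (-55, -63, 89) mm in its frame: the knob's centre while the pin is seated. The pin comes out straight along the caddy's -y: a spring detent holds it with up to about 10 N over the first 8 mm, drags lightly until 20 mm, and after 80 mm it is clear of the bracket.
- bowl: Round melamine bowl, loose, rim diameter 170 mm, 60 mm high, 300 g. Origin at the centre of its underside. Stands to the left or to the right of the caddy's bracket.
- lever (a joint): Cam lever's angle, rad: 0 level, pointing to the caddy's -x (rest); grows as it swings up; 1.57 (straight up) is where the cam lifts the upper level highest; past that, to the stop at 2.1, the level sinks again. A spring and the level's weight push it back towards 0 with about 2 to 4 N at the grip all the way.
- lever_knob (a point): Centre of the black round grip on the end of the lever, a short cylinder 26 mm in diameter and 30 mm long with its axis (and flat ends) along the caddy's y, 120 mm from the shaft's axis; the shank behind it is 12 mm wide, 10 mm thick. At lever 0 it is 75 mm above the rack at x = -120 mm of the caddy's frame, y = 0; it moves in the caddy's x-z plane.
- lever_shaft (a point): On the axis of the lever's shaft (the axis is the caddy's y), 75 mm above the rack, in the plane the grip's centre moves in.
- upper_tier (a joint): Lift of the caddy's upper level in m: 0 with the lever down, about 0.0197 at the highest.
- jar: Small glass jar with screw-top lid, 56 mm diameter, 75 mm high, standing on the upper level (floor 112 mm above the rack at lift 0). Origin at the centre of its underside.
- shaker: Steel shaker, 38 mm diameter, 70 mm high, standing on the upper level beside the jar. Origin at the centre of its underside.
- tumbler: Steel drinking cup, 74 mm diameter, 100 mm high, on the other side of the bracket from the bowl. Origin under its centre. Leave it alone.
- spatula: Spatula, 270 mm long, lying far to the left. Leave it alone.
- opener: Flat bottle opener, about 140 mm long, 5 mm thick, lying at the far right. Leave it alone.
- grinder: Wooden pepper grinder, 52 mm diameter, 147 mm high, standing far to the right. Leave it alone.
- ramekin: White ramekin, 80 mm diameter, 45 mm high, at the far left. Leave it alone.
Not all that is in view belongs to the job. Of the things that look like the bowl, the middle-sized one is meant. Leave any pink look-alike of the shaker alone.

How it is judged (in metres and radians):
On the way, in this order (a step that is already met when the one before it is completed fails the run):
1. the lock pin is pulled clear of the bracket (distance between pin and pin_seat above 0.08 m), for 0.1 s.
2. the lock pin lies in the bowl, let go (horizontal distance between pin_mid and bowl below 0.06 m and height (world z) of pin_mid below 0.075 m and contact force between pin and bowl above 0.1 N and contact force between pin and the fingers below 0.1 N), for 0.2 s.
At the end, for the whole second after the job is handed in: Pin borne by the bowl (middle within 60 mm of its axis, below 75 mm), not touched by the fingers; lever still, within 0.15 rad of straight up, held by the fingers (over 1 N), upper level lifted 18.5 mm or more; jar and shaker upright on it (all of step 2 and value of joint lever between 1.42 and 1.72 rad and value of joint upper_tier above 0.0185 m and velocity of joint lever between -0.1 and 0.1 rad/s and contact force between the fingers and lever above 1 N and angle between each of jar, shaker's own z axis and vertical below 0.2 rad and height (world z) of each of jar, shaker above 0.12 m); the arm keeps its last pose, push and grip.
It fails at once if the jar or the shaker is tipped (angle between any of jar, shaker's own z axis and vertical above 0.5 rad).
It fails at once if the bowl is shoved more than 60 mm or tipped (distance of bowl from where it was at the start of the episode above 0.06 m or angle between bowl's own z axis and vertical above 0.6 rad).
It fails at once if another thing on the rack is moved more than 40 mm (distance of any of tumbler, spatula, opener, grinder, ramekin from where it was at the start of the episode above 0.04 m).
It also fails if it takes over 67 s, if anything falls off the work surface, if the arm or the gripper's body presses on something with over 40 N, if the wrist force passes 120 N, or if a joint passes its speed limit or range.

### The arm

A 6-joint arm with a two-finger parallel gripper is mounted at the origin on the work surface. World frame = base frame: x ahead of the robot, y to its left, z up, the work surface at z = 0. Lengths are in m, angles in degrees, forces in N, time in s.
With the tool pointing down it reaches from about 0.375 to 0.9 m from the base axis. Payload 3.1 kg.
Tool frame: the origin (TCP) lies at the very end of the fingers, on their centre line; the grasp point (between the pads) lies 19 mm behind it (grasp_offset is the distance from the TCP to the grasp point, in m); z points along the fingers, y is the direction in which the jaws open and shut (so a half turn about z gives the same grasp; the last joint's range is limited). The gripper opens to 87 mm and grips with 3 to 60 N. Pads are 19 mm wide; open, the fingers measure 117 mm over their backs; the gripper's body (75 mm by 190 mm) begins 51 mm behind the grasp point.
Start: joints at [-85.743, 30.224, 82.088, -0, 67.689, -10.227], TCP at [0.156, -0.605, 0.223] pointing down, gripper open.
Joint ranges: [-176.69, 176.69], [-43.24, 126.21], [12.49, 139.97], [-82, 262], [0, 151.66], [-163.58, 163.58]. Speed limits (degrees/s): [159.86, 159.86, 180, 180, 180, 180].

### API

Orientations are given as a 3x3 rotation matrix whose columns are the frame's x, y, z axes.
In Python, from rig import * gives the robot as it stands. The module is installed in compiled form; this text tells all that it offers.
- The arm moves only by the tool play_rows, never from a script. Its argument "plan" is a list that holds one entry, the list of rows, each a list of 7 numbers: the shift along the world's x, y, z each as a share of 5 cm, from -1 to 1, then the turn, a rotation vector about the world's x, y, z each as a share of pi rad, from -1 to 1, then the gripper's target within -1 to 1 (fully open at 1, half-way at 0, shut at -1). A call has 1 to 12 rows; each row shifts and turns the commanded pose from where the row before left it; what a row does not reach is not made up. A row lasts 1/10 s, in which the tool goes at most 50 mm and 8.59 degrees, less where a joint would pass 70% of its speed; a pose out of reach is approached as far as the arm can. A call with a number of a shift or a turn outside -1 to 1 is refused whole. A call with a gripper value outside its range is refused whole. The fingers move at their own pace and stop on an object; the grip force is fixed at half the most. Time passes only in rows, so rows that do not move let the fingers close. It gives the time, the measured TCP pose, the force and the opening at its end, in the units of the state.
- read_state(): the state, without advancing time (a new reading comes with each control period).
- capture(name): name is "side" or "top"; returns the picture (400x640x3 uint8, red, green, blue); there is no depth.
- camera_params(name): a dict with "intrinsics" (3x3 intrinsics, pixels), "k1" (the pictures are not rectified: a ray, as slopes to the right and down, at radius r is drawn at 1 + k1 r^2 times it, then the intrinsics apply), "R" (3x3) and "t" (3): a world point X has camera coordinates R X + t. Camera axes: x right, y down, z forward; pixel columns grow to the right and rows downward; lengths in m; the calibration is good to about 2 mm. A picture is of the moment at which its call begins. camera_params takes no time and is no camera call.
- hand_in(): hands the job in, once; it reports no verdict.
The state is a dict: "time_s": time; "joint_positions": joint angles; "qvel": joint speeds; "tau": joint torques, N m; "position": TCP position; "tcp_rot": TCP orientation; "force": force on the tool from outside, world axes, zero at the start; "moment": the same for the moment, N m; "opening": opening from 0.0 (shut) to 1.0 (fully open).
Only numpy, scipy, OpenCV 4.12 (cv2) and the standard library are available. Lean on these libraries where they do the work, as an engineer would, in place of code of your own. Each camera call takes 0.05 s, during which the arm holds its last target. There are 200 camera calls.

## Working session

There is one attempt and no reset: what is moved stays moved. The work goes in short steps, Python scripts to look and compute and a tool call to move; the robot and the scene stay as the last step left them, time stands still between calls to the robot, and variables do not carry over. Pictures are saved under pics/ and viewed, about 8 in all and at most 12, crops included, and the job is handed in when it is done.

Besides the shell and the picture viewer there is one more tool, called after ">>>" as name(argument=value, ...), one argument or row to a line, values as JSON. play_rows: Moves the arm, as the interface text tells. Its arguments: {"type":"object","properties":{"plan":{"type":"array"}},"required":["plan"]}

```bash
mkdir -p pics
python3 - <<'E'
from rig import *
import cv2
for n in("side","top"):
    im=capture(n); cv2.imwrite(f"pics/{n}0.png",im[:,:,::-1])
    p=camera_params(n); print(n,p)
print(read_state())
E
```

```text
side {'intrinsics': array([[503.20913628,   0.        , 317.17794005],
       [  0.        , 503.20913628, 195.32730467],
       [  0.        ,   0.        ,   1.        ]]), 'k1': -0.061950829985740995, 'R': array([[ 0.98274729, -0.18354887,  0.02275036],
       [-0.08020514, -0.53377082, -0.84181699],
       [ 0.16665803,  0.82546867, -0.53928339]]), 't': array([-0.48994567,  0.12585942,  1.62252908])}
top {'intrinsics': array([[432.38653333,   0.        , 319.3890538 ],
       [  0.        , 432.38653333, 201.56320332],
       [  0.        ,   0.        ,   1.        ]]), 'k1': -0.10466400346355675, 'R': array([[ 0.02881571, -0.99955036,  0.00829042],
       [-0.9839094 , -0.0298259 , -0.17616105],
       [ 0.17632911, -0.00308082, -0.98432645]]), 't': array([-0.00454197,  0.51819398,  1.61631311])}
{'time_s': 0.1, 'joint_positions': array([-8.57428981e+01,  3.02764790e+01,  8.21472486e+01,  1.82373227e-04,
        6.76889989e+01, -1.02279783e+01]), 'qvel': array([ 0.00679433, -0.0625961 , -0.0236351 , -0.02638324, -0.0097327 ,
        0.01353058]), 'tau': array([-3.84861851e-04, -4.40986061e+01, -1.77151179e+01,  6.35441369e-02,
        5.33700536e-02, -4.35857635e-05]), 'position': array([ 0.15630373, -0.60447685,  0.221649  ]), 'tcp_rot': array([[ 9.68213134e-01,  2.50126580e-01, -1.43111061e-04],
       [ 2.50126373e-01, -9.68211210e-01,  1.96223652e-03],
       [ 3.52245776e-04, -1.93565902e-03, -9.99998065e-01]]), 'force': array([ 0.16585774,  0.00257748, -0.0448001 ]), 'moment': array([-0.01562757,  0.01445113, -0.00055344]), 'opening': 0.9981081118174979}
```

View pics/top0.png

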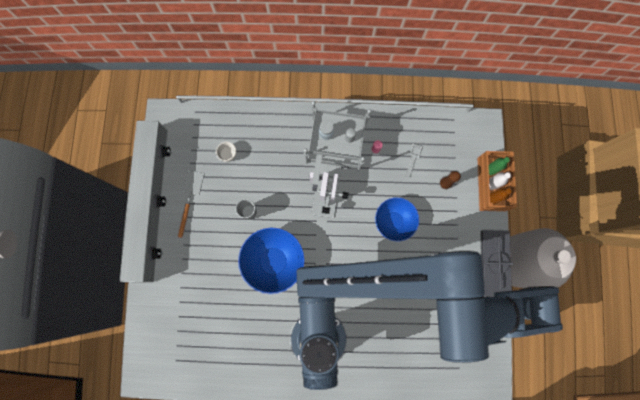

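View pics/side0.png

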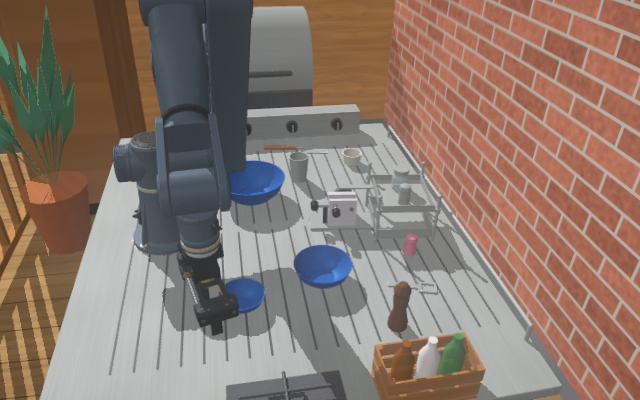

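Top view shows three blue bowls: a large one at top (271,260), a medium one at top (397,219) / side (322,267), and a small one at side (243,296), under the arm. The medium one is meant. It stands right of the bracket, with the tumbler at (246,209) on the other side. The pink thing at (377,146) is the decoy shaker. Next I'll enlarge the caddy, bracket and bowl.

```bash
cat > h.py <<'E'
from rig import *
import numpy as np, cv2
P={n:camera_params(n) for n in("side","top")}
def proj(n,X):
    p=P[n]; c=np.atleast_2d(X)@np.array(p["R"]).T+p["t"]; s=c[:,:2]/c[:,2:]
    s=s*(1+p["k1"]*(s**2).sum(1,keepdims=True)); K=p["intrinsics"]
    return s*[K[0,0],K[1,1]]+K[:2,2]
def ray(n,uv):
    p=P[n];K=p["intrinsics"]
    d=cv2.undistortPoints(np.array([[uv]],float),K,np.array([p["k1"],0,0,0,0]))[0,0]
    # note: forward model matches OpenCV k1
    return -p["R"].T@p["t"], p["R"].T@np.array([*d,1])
def onz(n,uv,z):
    o,d=ray(n,uv); return o+d*(z-o[2])/d[2]
def tri(us,ut):
    (o1,d1),(o2,d2)=ray("side",us),ray("top",ut)
    A=np.stack([d1,-d2],1); s=np.linalg.lstsq(A,o2-o1,rcond=None)[0]
    a,b=o1+s[0]*d1,o2+s[1]*d2; return (a+b)/2,np.linalg.norm(a-b)
E
python3 - <<'E'
from h import *
t=cv2.imread("pics/top0.png");s=cv2.imread("pics/side0.png")
a=cv2.resize(t[95:245,290:430],None,fx=4,fy=4,interpolation=cv2.INTER_CUBIC)[:600]
b=cv2.resize(s[140:290,290:450],None,fx=4,fy=4,interpolation=cv2.INTER_CUBIC)
cv2.imwrite("pics/c1.png",a);cv2.imwrite("pics/c2.png",b)
hsv=lambda i:cv2.cvtColor(i,cv2.COLOR_BGR2HSV)
for n,i in(("top",t),("side",s)):
    m=cv2.inRange(hsv(i),(105,130,50),(125,255,255))
    k,_,st,c=cv2.connectedComponentsWithStats(m)
    for j in range(1,k):
        if st[j,4]>100: print(n,st[j],c[j])
E
```

```text
top [ 376  198   43   43 1458] [396.91289438 218.77572016]
top [ 239  228   65   65 3299] [270.78175205 259.88087299]
side [ 229  161   55   43 1607] [254.83883012 180.53266957]
side [ 297  245   55   39 1392] [327.43606322 265.14511494]
side [225 279  40  33 844] [246.28554502 292.68601896]
```

View pics/c1.png

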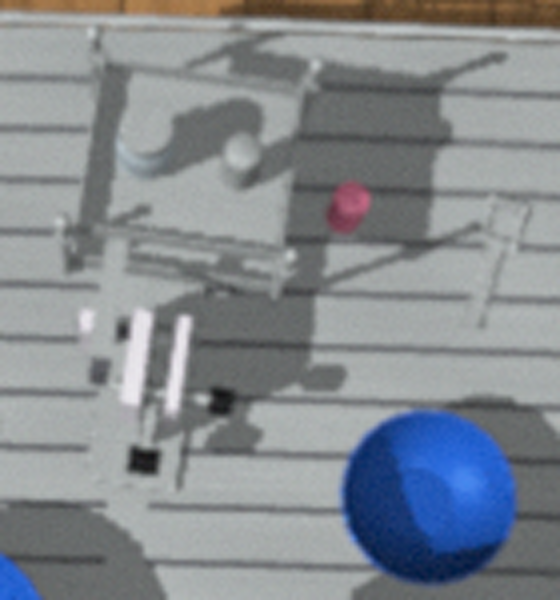

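View pics/c2.png

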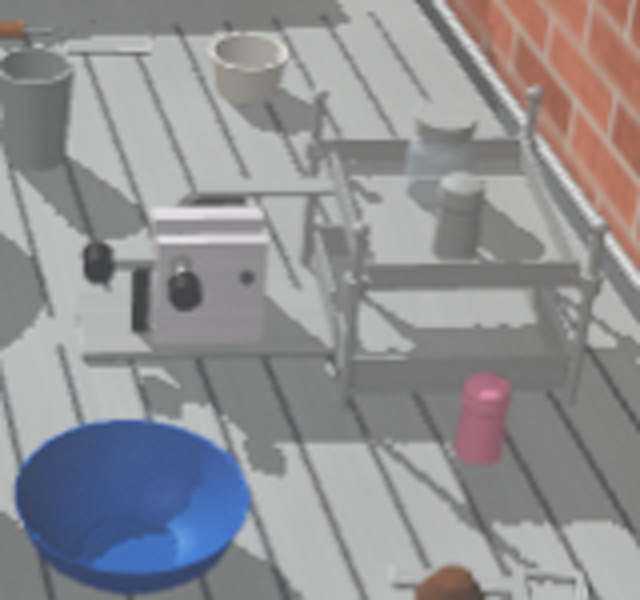

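Crops: pin knob at top (345,195.5) / side (336,212.5), lever grip at top (326,210) / side (314.5,205.5). Jar and steel shaker stand on the tier; the pink decoy is on the rack. Bowl clearly the medium one at (397,219). Now I'll fit the caddy pose.

```bash
cat > fit.py <<'E'
from h import *
from scipy.optimize import least_squares
T=lambda u,v:(290+u/4-.4,95+v/4-.4); S=lambda u,v:(290+u/4-.4,140+v/4-.4)
pts=[("top",T(94,33),(258,105,177)),("top",T(315,66),(258,-105,177)),("top",T(62,222),(72,105,177)),("top",T(289,256),(72,-105,177)),
("top",T(220,402),(-55,-63,89)),("top",T(144,460),(-120,0,75)),
("side",S(361,226),(72,-105,177)),("side",S(598,222),(258,-105,177)),("side",S(320,95),(72,105,177)),("side",S(534,90),(258,105,177)),
("side",S(185,290),(-55,-63,89)),("side",S(98,262),(-120,0,75)),("side",S(153,341),(-74,-24,10)),("side",S(266,241),(16,-24,108)),("side",S(153,236),(-74,-24,108))]
def W(q,X):
    c,s=np.cos(q[2]),np.sin(q[2]); X=np.array(X)/1000
    return np.array([q[0]+c*X[0]-s*X[1],q[1]+s*X[0]+c*X[1],X[2]])
def res(q): return np.concatenate([proj(n,W(q,X))[0]-u for n,u,X in pts])
r=least_squares(res,[.6,0,0],loss="soft_l1"); q=r.x
E
python3 - <<'E'
from fit import *
print(q,np.degrees(q[2])); print(res(q).reshape(-1,2).round(1).tolist())
print("pin",W(q,(-55,-63,89)),"tri",tri(pts[10][1],pts[4][1]))
print("lev",W(q,(-120,0,75)),"tri",tri(pts[11][1],pts[5][1]))
# bowl: fit rim circle to blue contour
b=[]
for n,c,bb in(("top",(397,219),(376,198,43,43)),("side",(322,267),(297,245,55,39))):
    e=[(bb[0]-.5,c[1]),(bb[0]+bb[2]-.5,c[1])]
    X=[onz(n,u,.06) for u in e]; print(n,X,np.linalg.norm(X[0]-X[1]))
X=[onz("top",u,.06) for u in((397,197.5),(397,240.5))];print(X,(X[0]+X[1])/2)
print("tumbler",onz("top",(246,209),.1),"ydir",[-np.sin(q[2]),np.cos(q[2])])
print("big",onz("top",(271,260),.07))
E
```

```text
[ 0.6007117  -0.02798389 -0.1237885 ] -7.092558835115825
[[0.3, -1.0], [1.1, -0.9], [0.3, -0.8], [1.0, -0.6], [0.2, -0.1], [-0.1, 0.3], [-0.6, -1.0], [0.3, -0.8], [-0.6, -1.8], [-0.0, -1.0], [-0.8, -0.2], [-0.7, -0.3], [-0.6, 0.1], [-0.0, -0.0], [0.4, 1.6]]
pin [ 0.53835379 -0.08371082  0.089     ] tri (array([ 0.53976274, -0.08333074,  0.08736084]), np.float64(0.0029809765933019538))
lev [ 0.48162994 -0.01316718  0.075     ] tri (array([ 0.48357048, -0.01345629,  0.0737562 ]), np.float64(0.0009411801311976604))
top [array([ 0.45484077, -0.20401766,  0.06      ]), array([ 0.45952785, -0.36892116,  0.06      ])] 0.16497009811396401
side [array([ 0.38321111, -0.2936186 ,  0.06      ]), array([ 0.5362414, -0.3180984,  0.06     ])] 0.1549759004712261
[array([ 0.54045319, -0.28639561,  0.06      ]), array([ 0.37530206, -0.28615989,  0.06      ])] [ 0.45787762 -0.28627775  0.06      ]
tumbler [0.47214189 0.28246711 0.1       ] ydir [np.float64(0.12347259874395991), np.float64(0.992347981989893)]
big [0.28839036 0.18381363 0.07      ]
```

>>> play_rows(
  plan=[
    [[0.43, 0.58, 0, 0, 0, 0.0475, 1], [0.43, 0.58, 0, 0, 0, 0.0475, 1], [0.43, 0.58, 0, 0, 0, 0.0475, 1], [0.43, 0.58, 0, 0, 0, 0.0475, 1], [0.43, 0.58, 0, 0, 0, 0.0475, 1], [0.43, 0.58, 0, 0, 0, 0.0475, 1], [0.43, 0.58, 0, 0, 0, 0.0475, 1], [0.43, 0.58, 0, 0, 0, 0.0475, 1], [0.43, 0.58, 0, 0, 0, 0, 1], [0.43, 0.58, 0, 0, 0, 0, 1], [0.43, 0.58, 0, 0, 0, 0, 1], [0.43, 0.58, 0, 0, 0, 0, 1]],
  ],
)

```text
time_s: 1.3
position: [0.4148, -0.2556, 0.2223]
tcp_rot: [[0.124, 0.992, -0.0], [0.992, -0.124, 0.0], [0.0, -0.001, -1.0]]
force: [0.3, 0.4, -0.6]
opening: 1.001
```

>>> play_rows(
  plan=[
    [[0.415, 0.576, 0, 0, 0, 0, 1], [0.415, 0.576, 0, 0, 0, 0, 1], [0.415, 0.576, 0, 0, 0, 0, 1], [0.415, 0.576, 0, 0, 0, 0, 1], [0.415, 0.576, 0, 0, 0, 0, 1], [0.415, 0.576, 0, 0, 0, 0, 1], [0, 0, -0.5, 0, 0, 0, 1], [0, 0, -0.5, 0, 0, 0, 1], [0, 0, -0.5, 0, 0, 0, 0.5], [0, 0, 0, 0, 0, 0, 0.5], [0, 0, 0, 0, 0, 0, 0.5]],
  ],
)

```text
time_s: 2.4
position: [0.5386, -0.0842, 0.1474]
tcp_rot: [[0.124, 0.992, -0.001], [0.992, -0.124, 0.0], [0.0, -0.001, -1.0]]
force: [0.3, -0.6, -0.1]
opening: 0.812
```

Run:
```python
from h import *
t=capture("top");s=capture("side")
a=cv2.resize(t[150:230,300:400],(500,400),interpolation=cv2.INTER_CUBIC)
b=cv2.resize(s[130:240,280:390],(400,400),interpolation=cv2.INTER_CUBIC)
cv2.imwrite("pics/g1.png",np.hstack([b,a[:,:400]])[:,:,::-1])
print(read_state()["position"])
```

```text
[ 0.5397202  -0.08474132  0.14868556]
```

View pics/g1.png

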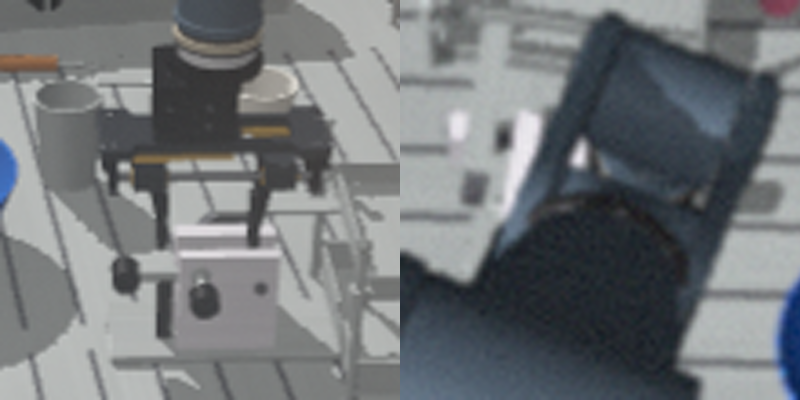

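The fingers straddle the knob, centred at about column 208 with the knob at 205. Next I'll descend and close.

>>> play_rows(
  plan=[
    [[0, 0, -0.3, 0, 0, 0, 0.5], [0, 0, -0.3, 0, 0, 0, 0.5], [0, 0, -0.3, 0, 0, 0, 0.5], [0, 0, -0.3, 0, 0, 0, 0.5], [0, 0, -0.3, 0, 0, 0, 0.5], [0, 0, 0, 0, 0, 0, -1], [0, 0, 0, 0, 0, 0, -1], [0, 0, 0, 0, 0, 0, -1], [0, 0, 0, 0, 0, 0, -1], [0, 0, 0, 0, 0, 0, -1], [0, 0, 0, 0, 0, 0, -1]],
  ],
)

```text
time_s: 3.6
position: [0.5391, -0.0844, 0.073]
tcp_rot: [[0.124, 0.992, 0.001], [0.992, -0.124, -0.0], [-0.0, 0.001, -1.0]]
force: [-0.2, -0.2, -0.2]
opening: 0.292
```

>>> play_rows(
  plan=[
    [[-0.0125, -0.1, 0, 0, 0, 0, -1], [-0.0125, -0.1, 0, 0, 0, 0, -1], [-0.0125, -0.1, 0, 0, 0, 0, -1], [-0.0125, -0.1, 0, 0, 0, 0, -1], [-0.0247, -0.1985, 0, 0, 0, 0, -1], [-0.0247, -0.1985, 0, 0, 0, 0, -1], [-0.0247, -0.1985, 0, 0, 0, 0, -1], [-0.0247, -0.1985, 0, 0, 0, 0, -1], [-0.0247, -0.1985, 0, 0, 0, 0, -1], [-0.0247, -0.1985, 0, 0, 0, 0, -1], [-0.0247, -0.1985, 0, 0, 0, 0, -1], [-0.0247, -0.1985, 0, 0, 0, 0, -1]],
  ],
)

```text
time_s: 4.8
position: [0.5263, -0.1846, 0.0725]
tcp_rot: [[0.124, 0.992, -0.0], [0.992, -0.124, 0.0], [0.0, -0.0, -1.0]]
force: [0.9, 0.6, -0.8]
opening: 0.289
```

>>> play_rows(
  plan=[
    [[-0.0247, -0.1985, 0, 0, 0, 0, -1], [0, 0, 0.4, 0, 0, 0, -1], [0, 0, 0.4, 0, 0, 0, -1], [0, 0, 0.2, 0, 0, 0, -1], [0, 0, 0, 0, 0, 0, -1], [0, 0, 0, 0, 0, 0, -1]],
  ],
)

```text
time_s: 5.4
position: [0.525, -0.1935, 0.1223]
tcp_rot: [[0.124, 0.992, -0.0], [0.992, -0.124, 0.0], [0.0, -0.0, -1.0]]
force: [-0.0, 1.1, -1.4]
opening: 0.286
```

Run:
```python
from h import *
s=capture("side")
cv2.imwrite("pics/g2.png",cv2.resize(s[130:310,250:430],(540,540),interpolation=cv2.INTER_CUBIC)[:,:,::-1])
print(read_state()["position"])
```

```text
[ 0.52467186 -0.19330014  0.12189594]
```

View pics/g2.png

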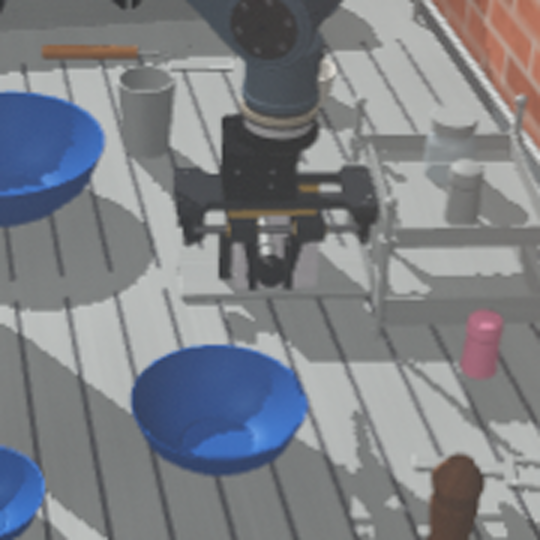

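The pin is held level and clear of the bracket. Bowl is at crop (218,408), undisturbed. Now over the bowl and down.

>>> play_rows(
  plan=[
    [[-0.238, -0.434, 0, 0, 0, 0, -1], [-0.238, -0.434, 0, 0, 0, 0, -1], [-0.238, -0.434, 0, 0, 0, 0, -1], [-0.238, -0.434, 0, 0, 0, 0, -1], [-0.238, -0.434, 0, 0, 0, 0, -1], [-0.238, -0.434, 0, 0, 0, 0, -1], [0, 0, -0.3, 0, 0, 0, -1], [0, 0, -0.3, 0, 0, 0, -1], [0, 0, -0.3, 0, 0, 0, -1], [0, 0, -0.3, 0, 0, 0, -1], [0, 0, -0.2, 0, 0, 0, -1], [0, 0, 0, 0, 0, 0, -1]],
  ],
)

```text
time_s: 6.65
position: [0.4527, -0.3226, 0.0505]
tcp_rot: [[0.124, 0.992, -0.003], [0.992, -0.124, 0.003], [0.003, -0.003, -1.0]]
force: [-0.3, -0.5, -1.6]
opening: 0.29
```

Run:
```python
from h import *
s=capture("side");t=capture("top")
b=cv2.resize(s[200:310,270:380],(400,400),interpolation=cv2.INTER_CUBIC)
a=cv2.resize(t[170:270,350:450],(400,400),interpolation=cv2.INTER_CUBIC)
cv2.imwrite("pics/g3.png",np.hstack([b,a])[:,:,::-1])
print(read_state()["position"],read_state()["force"])
```

```text
[ 0.45375446 -0.32364309  0.0522236 ] [ 0.76575966 -0.00699638  0.23544111]
```

View pics/g3.png

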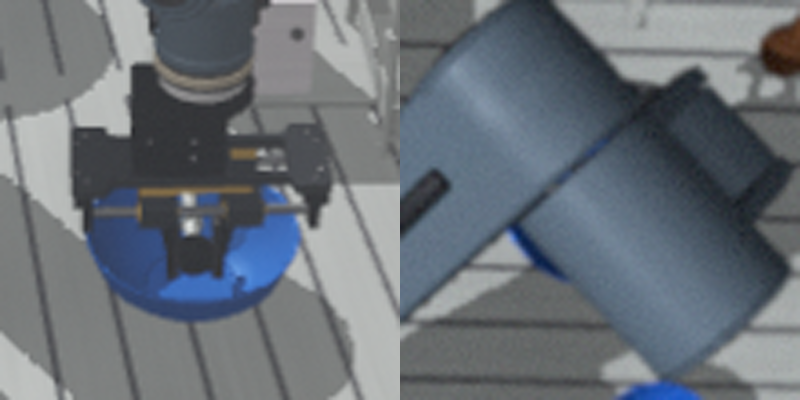

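The knob is inside the bowl near its front half and nothing touches yet. I'll lower a little more.

>>> play_rows(
  plan=[
    [[0, 0, -0.1, 0, 0, 0, -1], [0, 0, -0.1, 0, 0, 0, -1], [0, 0, -0.1, 0, 0, 0, -1], [0, 0, 0, 0, 0, 0, -1]],
  ],
)

```text
time_s: 7.15
position: [0.4535, -0.3235, 0.037]
tcp_rot: [[0.124, 0.992, -0.001], [0.992, -0.124, 0.001], [0.001, -0.001, -1.0]]
force: [0.4, 0.3, -0.8]
opening: 0.292
```

Still free (knob at about 54 mm). I'll release gently, then rise.

>>> play_rows(
  plan=[
    [[0, 0, -0.1, 0, 0, 0, -1], [0, 0, 0, 0, 0, 0, -0.1], [0, 0, 0, 0, 0, 0, -0.1], [0, 0, 0, 0, 0, 0, -0.1], [0, 0, 0, 0, 0, 0, -0.1], [0, 0, 0.1, 0, 0, 0, -0.1], [0, 0, 0.2, 0, 0, 0, -0.1], [0, 0, 0.4, 0, 0, 0, -0.1], [0, 0, 0.6, 0, 0, 0, -0.1], [0, 0, 0.8, 0, 0, 0, -0.1], [0, 0, 0.8, 0, 0, 0, -0.1], [0, 0, 0.8, 0, 0, 0, -0.1]],
  ],
)

```text
time_s: 8.35
position: [0.4536, -0.3236, 0.2201]
tcp_rot: [[0.124, 0.992, 0.001], [0.992, -0.124, -0.001], [-0.001, 0.001, -1.0]]
force: [1.2, -1.0, 0.0]
opening: 0.453
```

>>> play_rows(
  plan=[
    [[0.0527, 0.564, 0, 0, 0, 0.0455, 0.4], [0.0527, 0.564, 0, 0, 0, 0.0455, 0.4], [0.0527, 0.564, 0, 0, 0, 0.0455, 0.4], [0.0527, 0.564, 0, 0, 0, 0.0455, 0.4], [0.0527, 0.564, 0, 0, 0, 0.0455, 0.4], [0.0527, 0.564, 0, 0, 0, 0.0455, 0.4], [0.0527, 0.564, 0, 0, 0, 0.0455, 0.4], [0.0527, 0.564, 0, 0, 0, 0.0455, 0.4], [0.0527, 0.564, 0, 0, 0, 0.0455, 0.4], [0.0527, 0.564, 0, 0, 0, 0.0455, 0.4], [0.0527, 0.564, 0, 0, 0, 0.0455, 0.4], [0, 0, -0.4, 0, 0, 0, 0.4]],
  ],
)

```text
time_s: 9.55
position: [0.4845, -0.0111, 0.2002]
tcp_rot: [[-0.993, 0.116, 0.007], [0.116, 0.993, -0.001], [-0.007, 0.0, -1.0]]
force: [1.5, -1.3, -1.0]
opening: 0.699
```

>>> play_rows(
  plan=[
    [[0, 0, -0.6, 0, 0, 0, 0.4], [0, 0, -0.4, 0, 0, 0, 0.4], [0, 0, 0, 0, 0, 0, 0.4], [0, 0, 0, 0, 0, 0, 0.4]],
  ],
)

```text
time_s: 9.95
position: [0.483, -0.0137, 0.1482]
tcp_rot: [[-0.992, 0.122, 0.0], [0.122, 0.992, -0.0], [-0.0, -0.0, -1.0]]
force: [0.1, -0.2, 0.8]
opening: 0.7
```

Run:
```python
from h import *
s=capture("side");t=capture("top")
b=cv2.resize(s[140:290,270:420],(400,400),interpolation=cv2.INTER_CUBIC)
a=cv2.resize(t[170:270,340:440],(400,400),interpolation=cv2.INTER_CUBIC)
cv2.imwrite("pics/g4.png",np.hstack([b,a])[:,:,::-1])
print(read_state()["position"],read_state()["force"],read_state()["joint_positions"])
```

```text
[ 0.48380702 -0.01394249  0.14891989] [-0.16211345  0.14193563  0.08039782] [-1.49091687e+01  2.60030268e+01  1.06373937e+02  1.10822800e-03
  4.74614275e+01 -9.78754829e+01]
```

View pics/g4.png

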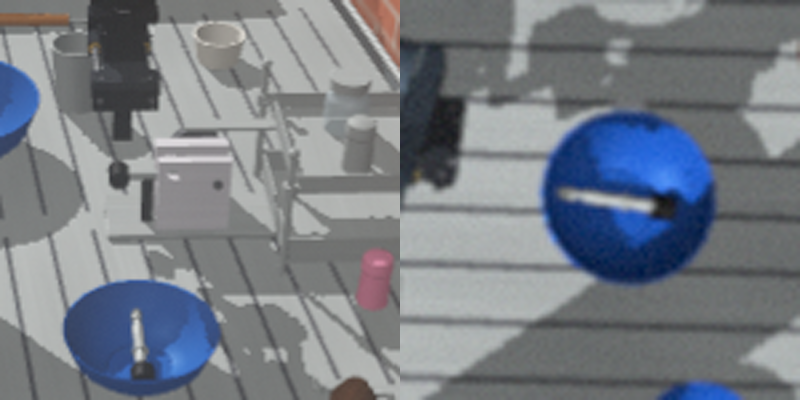

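The pin lies across the bowl, centred, with the knob at top crop (664,205). The lever grip is at side crop (119,175), under the fingers. Next I'll descend and grip.

>>> play_rows(
  plan=[
    [[-0.02, 0, -0.3, 0, 0, 0, 0.4], [0, 0, -0.3, 0, 0, 0, 0.4], [0, 0, -0.3, 0, 0, 0, 0.4], [0, 0, -0.3, 0, 0, 0, 0.4], [0, 0, -0.3, 0, 0, 0, 0.4], [0, 0, -0.34, 0, 0, 0, 0.4], [0, 0, 0, 0, 0, 0, -1], [0, 0, 0, 0, 0, 0, -1], [0, 0, 0, 0, 0, 0, -1], [0, 0, 0, 0, 0, 0, -1], [0, 0, 0, 0, 0, 0, -1], [0, 0, 0, 0, 0, 0, -1]],
  ],
)

```text
time_s: 11.25
position: [0.4823, -0.0136, 0.0561]
tcp_rot: [[-0.992, 0.122, 0.001], [0.122, 0.992, -0.0], [-0.002, 0.0, -1.0]]
force: [0.6, 1.1, 2.0]
opening: 0.342
```

Run:
```python
from fit import *
s=read_state();p=s["position"];print(p,s["force"],s["opening"])
# arc rows: 18 steps of 5deg
ux=np.array([np.cos(q[2]),np.sin(q[2])]);R=.120
f=lambda a:np.array([*(-R*np.cos(a)*ux),R*np.sin(a)])
A=np.radians(np.linspace(0,90,23))
for a,b in zip(A,A[1:]): print(((f(b)-f(a))/.05).round(3).tolist())
print("end TCP",np.array([*q[:2],.075])+f(np.pi/2)-[0,0,.019])
```

```text
[ 0.48234111 -0.01361636  0.05608121] [0.62830106 1.14559142 2.04372882] 0.3419515609933463
[0.006, -0.001, 0.171]
[0.018, -0.002, 0.17]
[0.03, -0.004, 0.169]
[0.042, -0.005, 0.166]
[0.054, -0.007, 0.163]
[0.065, -0.008, 0.158]
[0.076, -0.009, 0.153]
[0.087, -0.011, 0.147]
[0.097, -0.012, 0.141]
[0.107, -0.013, 0.133]
[0.116, -0.014, 0.125]
[0.124, -0.015, 0.117]
[0.132, -0.016, 0.107]
[0.14, -0.017, 0.098]
[0.146, -0.018, 0.087]
[0.152, -0.019, 0.077]
[0.157, -0.02, 0.066]
[0.161, -0.02, 0.054]
[0.165, -0.02, 0.042]
[0.167, -0.021, 0.03]
[0.169, -0.021, 0.018]
[0.17, -0.021, 0.006]
end TCP [ 0.6007117  -0.02798389  0.176     ]
```

The opening of 29.8 mm matches the grip's 30 mm length. Next I'll swing up along the arc.

>>> play_rows(
  plan=[
    [[0.006, -0.001, 0.171, 0, 0, 0, -1], [0.018, -0.002, 0.17, 0, 0, 0, -1], [0.03, -0.004, 0.169, 0, 0, 0, -1], [0.042, -0.005, 0.166, 0, 0, 0, -1], [0.054, -0.007, 0.163, 0, 0, 0, -1], [0.065, -0.008, 0.158, 0, 0, 0, -1], [0.076, -0.009, 0.153, 0, 0, 0, -1], [0.087, -0.011, 0.147, 0, 0, 0, -1], [0.097, -0.012, 0.141, 0, 0, 0, -1], [0.107, -0.013, 0.133, 0, 0, 0, -1], [0.116, -0.014, 0.125, 0, 0, 0, -1], [0, 0, 0, 0, 0, 0, -1]],
  ],
)

```text
time_s: 12.45
position: [0.5151, -0.0175, 0.1414]
tcp_rot: [[-0.993, 0.122, -0.004], [0.122, 0.993, 0.001], [0.004, 0.0, -1.0]]
force: [-7.0, 0.4, 1.6]
opening: 0.346
```

>>> play_rows(
  plan=[
    [[0.124, -0.015, 0.117, 0, 0, 0, -1], [0.132, -0.016, 0.107, 0, 0, 0, -1], [0.14, -0.017, 0.098, 0, 0, 0, -1], [0.146, -0.018, 0.087, 0, 0, 0, -1], [0.152, -0.019, 0.077, 0, 0, 0, -1], [0.157, -0.02, 0.066, 0, 0, 0, -1], [0.161, -0.02, 0.054, 0, 0, 0, -1], [0.165, -0.02, 0.042, 0, 0, 0, -1], [0.167, -0.021, 0.03, 0, 0, 0, -1], [0.169, -0.021, 0.018, 0, 0, 0, -1], [0.17, -0.021, 0.006, 0, 0, 0, -1], [0, 0, 0, 0, 0, 0, -1]],
  ],
)

```text
time_s: 13.65
position: [0.6021, -0.0282, 0.1775]
tcp_rot: [[-0.992, 0.122, 0.003], [0.122, 0.992, 0.0], [-0.003, 0.0, -1.0]]
force: [-3.2, 1.4, 4.8]
opening: 0.339
```

Run:
```python
from fit import *
s=capture("side");st=read_state();print(st["position"],st["force"],st["opening"])
cv2.imwrite("pics/g5.png",cv2.resize(s[100:290,270:460],(570,570),interpolation=cv2.INTER_CUBIC)[:,:,::-1])
print("knob expected px", proj("side",W(q,(0,0,195))),proj("side",W(q,(0,-15,195))))
```

```text
[ 0.60216636 -0.02819707  0.17755337] [-2.98988459  1.34817117  5.852723  ] 0.338880027996364
knob expected px [[351.87296752 172.75836803]] [[352.43980941 175.1521297 ]]
```

View pics/g5.png

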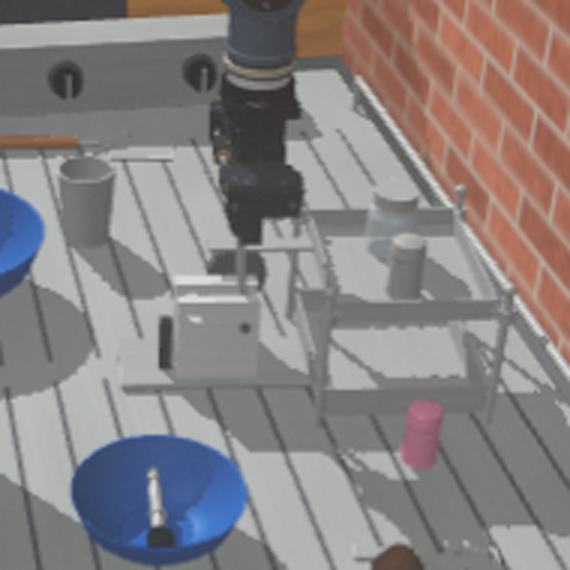

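The shank stands vertical at crop (241,270). The shaker's top rose about 5.8 px, against about 6 px expected for 20 mm, and jar and shaker are upright. I'll let it settle, check and hand in.

>>> play_rows(
  plan=[
    [[0, 0, 0, 0, 0, 0, -1], [0, 0, 0, 0, 0, 0, -1], [0, 0, 0, 0, 0, 0, -1], [0, 0, 0, 0, 0, 0, -1]],
  ],
)

```text
time_s: 14.1
position: [0.6021, -0.0282, 0.1776]
tcp_rot: [[-0.992, 0.122, 0.004], [0.122, 0.992, -0.0], [-0.004, 0.0, -1.0]]
force: [-3.2, 1.5, 4.7]
opening: 0.341
```

Run:
```python
from fit import *
st=read_state();p=st["position"]+[0,0,.019];c=W(q,(0,0,75));d=p-c
print(np.degrees(np.arctan2(d[2],-(d[0]*np.cos(q[2])+d[1]*np.sin(q[2])))),np.linalg.norm(d),st["force"],np.abs(st["qvel"]).max())
print(hand_in())
```

```text
90.67255863666979 0.1215624393128647 [-3.19477184  1.54741451  4.69514347] 0.12269951680119326
the job is handed in; nothing more can be done
None
```

I pulled the lock pin straight out along the caddy's -y and laid it in the middle-sized bowl. Then I swung the cam lever up and handed the job in at about 14 s, with the gripper still holding the lever. No verdict is reported, so these are my own last checks:

- **Lever:** the angle worked out from the tool pose is about 90.7°. The gripper opening of 29.7 mm matches the 30 mm grip, and the arm was at rest.
- **Upper level:** the shaker's top rose about 5.8 px in the side picture, against about 6 px expected for 20 mm. That fits full lift, but it is too coarse to confirm the 18.5 mm limit.
- **Jar, shaker and pin:** jar and shaker stand upright, and the pin lies across the bowl, untouched by the fingers.
- **Bowl and other things:** nothing looked moved in the last side picture. I judged that by eye and did not measure it.

No check failed. The only disagreement is small: the grasp point sits about 1.6 mm farther from the shaft than the 120 mm radius, and the arm pulls on the lever with about 5 N. I put this down to calibration error.

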